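Tip the tall spacer block onto the laying board

ROBOT

A 6-joint arm with a two-finger parallel gripper is mounted at the origin on a cart in front of the work surface, level with it; the furniture and walls round the work are solid. World frame = base frame: x ahead of the robot, y to its left, z up, the work surface at z = 0. Lengths are in m, angles in rad, forces in N, time in s.
With the tool pointing down it reaches from about 0.225 to 0.875 m from the base axis. Payload 3.4 kg.
Tool frame: the origin (TCP) lies at the very end of the fingers, on their centre line; the grasp point (between the pads) lies 19 mm behind it (grasp_offset is the distance from the TCP to the grasp point, in m); y points along the fingers, z is the direction in which the jaws open and shut, and the axes are right-handed (so a half turn about y gives the same grasp; the last joint's range is limited). The gripper opens to 85 mm and grips with 20 to 120 N. Pads are 22 mm wide; open, the fingers measure 114 mm over their backs; the gripper's body (76 mm by 85 mm) begins 54 mm behind the grasp point. The pads swing forward as they close: fully open they stand 13 mm farther back than shut.
Start: joints at [-0.905, 0.276, 1.505, -0, 1.361, -0.121], TCP at [0.407, -0.406, 0.231] pointing down, gripper open.
Joint ranges: [-2.89, 2.89], [-0.75, 2.08], [0.22, 2.7], [-1.18, 4.32], [0.11, 2.71], [-2.7, 2.7]. Speed limits (rad/s): [2.57, 2.57, 3.14, 3.14, 3.14, 3.14].

INTERFACE

Orientations are given as a unit quaternion [w, x, y, z].
In Python, from rig import get_state, get_image, sign_off, grasp_offset gives the robot as it stands.
- The arm moves only by the shell command python3 -m jog 'ROWS' [FORCE]. ROWS is JSON, one flat list of numbers, 7 for each row, row after row: the closure in counts, from 0 (fully open) to 255 (shut), then the shift along the tool's x, y, z in cm, then the turn, a rotation vector about the tool's x, y, z in units of 8 degrees (1.0 is 8 degrees). In form: [jaw, tx, ty, tz, rx, ry, rz, jaw, tx, ty, tz, rx, ry, rz, ...]. A call has 1 to 12 rows; each row is the pose to reach, as a shift and turn from the pose commanded when the call began, along the tool's axes at that moment; what a row does not reach only later rows make up. A row lasts 1/8 s, in which the tool goes at most 62.5 mm and 10.7 degrees, less where a joint would pass 70% of its speed; a pose out of reach is approached as far as the arm can. A call with a gripper value outside its range is refused whole. The fingers move at their own pace and stop on an object; FORCE is the grip in N (left out, the last holds). Time passes only in rows, so rows that repeat a pose let the fingers close. It gives the time, the measured TCP pose, the force and the opening at its end, in the units of the state.
- get_state(): the state, without advancing time (a new reading comes with each control period).
- get_image(name): name is "side" or "top" or "wrist"; returns a dict with "color" (420x560x3 uint8, blue, green, red), "mtx" (3x3 intrinsics, pixels), "R" (3x3) and "t" (3): a world point X has camera coordinates R X + t; the wrist camera has in their place "tool_from_camera" (4x4, takes a point from camera to tool coordinates, whose origin is the TCP and whose axes are the tool frame's). Camera axes: x right, y down, z forward; pixel columns grow to the right and rows downward; lengths in m; the calibration is good to about 2 mm. The wrist camera is an equidistant fisheye: a pixel r from the principal point sees the ray r / f radians off the axis. A picture is of the moment at which its call begins: read the wrist's pose just before it. There is no depth.
- sign_off(): hands the job in, once; it reports no verdict.
The state is a dict: "clock": time; "qpos": joint angles; "qd": joint speeds; "effort": joint torques, N m; "position": TCP position; "ee_rot": TCP orientation; "contact_force": force on the tool from outside, world axes, zero at the start; "moment": the same for the moment, N m; "width": finger opening in m.
Only numpy, scipy, OpenCV 4.12 (cv2) and the standard library are available. Lean on these libraries where they do the work, as an engineer would, in place of code of your own. Each camera call takes 0.05 s, during which the arm holds its last target.

TASK

Three spacer blocks stand on end against the near edge of the laying board. Without lifting it, tip the tallest one over by pushing its top away from you, so that its foot butts the board's edge and it lies flat on its side on the board, square to that edge, its foot end left at that edge or a little over it. Leave the two shorter blocks standing where they are.

Things in the scene. Friction and masses are not known exactly. Their poses are not given: they have to be found in the camera images.
- tall_block: the tallest of three plain aluminium spacer blocks, 46 x 46 mm square and 120 mm tall, about 0.5 kg, loose, standing on end beside the near long edge of the board, 2 to 7 mm from it, faces parallel to that edge within 2 degrees. Origin: centre of its underside as it stands; its z axis points along its length from foot to top (up at the start), its x axis towards the board
- short_block: the middle-sized aluminium spacer block, 46 x 46 mm square and 70 mm tall, loose. The three blocks stand in a row beside the same edge, about 75 mm apart (centre to centre), in any order; this one must stay upright in its place. Origin: centre of its underside, z up
- board: light wooden laying board screwed to the worktop: 120 mm deep (x) by 210 mm wide (y), 12 mm thick. Origin: centre of its underside, on the worktop. x points from the near long edge (x = -60 mm, where the blocks stand) to the far edge, away from the robot and somewhat left; y along the edge, z up. A block tipped over the edge lies along x, its foot end jutting 12 to 40 mm out over that edge
- low_block: the lowest aluminium spacer block of the row, 46 x 46 mm square and 50 mm tall, loose; it must stay upright in its place. Origin: centre of its underside, z up
Mind the look-alikes: they are no part of the job. What is shaped like the short_block but green or turquoise is not meant. Leave any yellow look-alike of the low_block alone.

How it is judged:
By the outcome, as a careful person would: the job done as asked, in the order asked, and still so for the second after the job is handed in, with the robot touching nothing.
It also fails if it takes over 29 s, if anything falls off the work surface, if the arm or the gripper's body presses on something with over 40 N, if the wrist force passes 120 N, or if a joint passes its speed limit or range.

## Working session

There is one attempt and no reset: what is moved stays moved. The work goes in short steps, Python scripts to look and compute and a shell command to move; the robot and the scene stay as the last step left them, time stands still between calls to the robot, and variables do not carry over. Pictures are saved under pics/ and viewed, and the job is handed in when it is done.

```bash
ls; mkdir -p pics; python3 - <<'E'
from rig import *
import cv2,numpy as np
s=get_state();print(s['clock'],s['position'],s['ee_rot'],grasp_offset,s['width'])
for n in('side','top'):
    d=get_image(n);cv2.imwrite(f'pics/{n}0.png',d['color']);print(n,d['mtx'],d['R'],d['t'])
    np.savez(f'{n}.npz',**{k:d[k] for k in('mtx','R','t')})
E
```

```text
pics
0.0 [ 0.40682029 -0.40559464  0.23041891] [ 0.2708718  -0.27121396  0.65373524 -0.65245819] 0.0187 0.08557961063553186
side [[409.79661843   0.         282.07825676]
 [  0.         409.79661843 219.62496672]
 [  0.           0.           1.        ]] [[-0.98715974 -0.15972352 -0.00200892]
 [-0.09934971  0.62377466 -0.77526435]
 [ 0.12508107 -0.76511017 -0.63163372]] [ 0.54321278 -0.17222816  1.08176463]
top [[516.90681001   0.         281.56776503]
 [  0.         516.90681001 199.43985799]
 [  0.           0.           1.        ]] [[ 0.01297575 -0.99974735 -0.01835409]
 [-0.99735074 -0.01162635 -0.07180758]
 [ 0.07157604  0.01923722 -0.99724962]] [0.35414939 0.4890518  0.83428479]
```

View pics/side0.png

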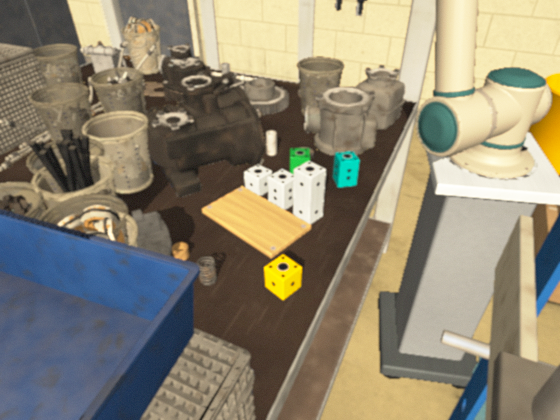

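View pics/top0.png

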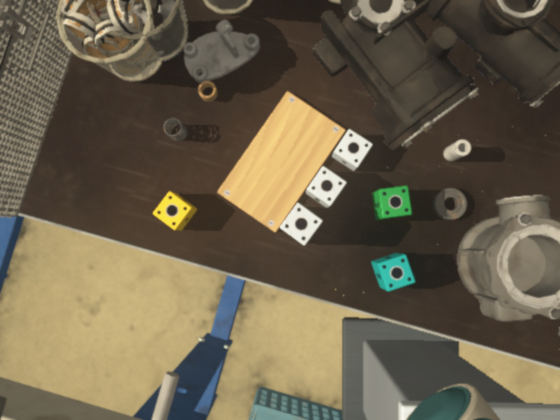

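The side view shows the tallest white block at (309,193). The shorter white ones are at (282,187) and (257,180), and the look-alikes are green (300,157), turquoise (346,169) and yellow (283,276). In the top view the row is white at (353,149), (326,187) and (301,224). Next I'll crop closer and measure.

```bash
python3 - <<'E'
import cv2,numpy as np
a=cv2.imread('pics/side0.png')[140:265,190:360];b=cv2.imread('pics/top0.png')[80:260,200:400]
cv2.imwrite('pics/side_c.png',cv2.resize(a,None,fx=4.6,fy=4.6,interpolation=cv2.INTER_CUBIC))
cv2.imwrite('pics/top_c.png',cv2.resize(b,None,fx=3.3,fy=3.3,interpolation=cv2.INTER_CUBIC))
E
cat > h.py <<'E'
import numpy as np
C={n:dict(np.load(f'{n}.npz')) for n in('side','top')}
def ray(n,u,v,z):
    c=C[n];o=-c['R'].T@c['t'];d=c['R'].T@np.linalg.inv(c['mtx'])@[u,v,1]
    return o+d*(z-o[2])/d[2]
def proj(n,X):
    c=C[n];p=c['mtx']@(c['R']@np.asarray(X,float)+c['t']);return p[:2]/p[2]
E
```

```text
(no output)
```

View pics/side_c.png

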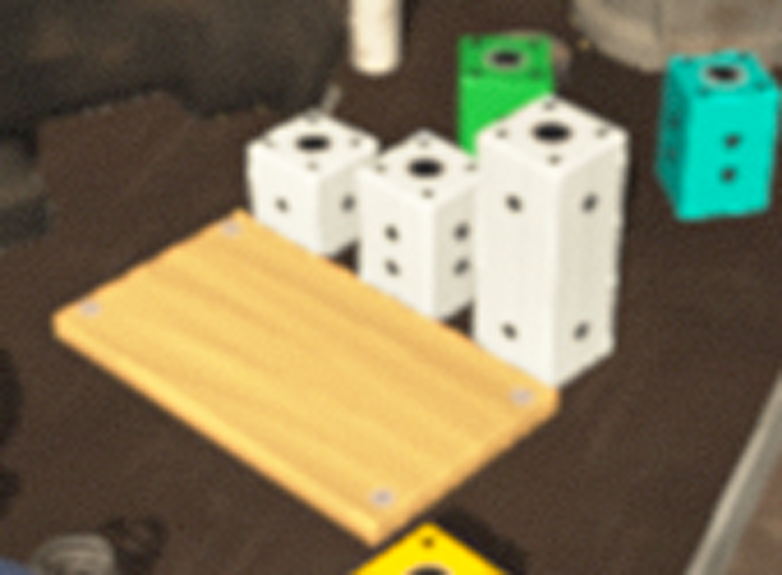

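View pics/top_c.png

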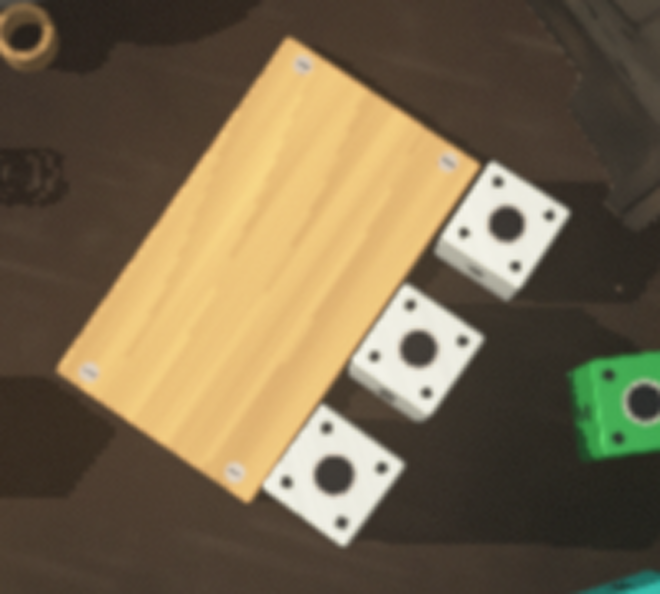

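```bash
python3 - <<'E'
from h import *
S=lambda x,y,z:ray('side',190+x/4.6,140+y/4.6,z)
T=lambda x,y,z:ray('top',200+x/3.3,80+y/3.3,z)
np.set_printoptions(precision=4,suppress=True)
print('tall',S(552,132,.12),T(334,475,.12))
print('mid',S(427,168,.07),T(419,349,.07))
print('low',S(313,144,.05),T(507,224,.05))
bs=[S(*p,.012) for p in((556,395),(240,210),(55,320),(376,532))]
bt=[T(*p,.012) for p in((249,502),(479,165),(289,37),(57,369))]
print(np.array(bs),'\n',np.array(bt))
for b in(bs,bt):
  print([np.linalg.norm(b[i]-b[(i+1)%4]) for i in range(4)],np.degrees(np.arctan2(*(b[0]-b[1])[1::-1])), np.degrees(np.arctan2(*(b[3]-b[0])[1::-1])),np.degrees(np.arctan2(*(b[2]-b[1])[1::-1])))
# tall top corners
tt=np.array([T(*p,.12) for p in((322,404),(405,464),(344,546),(262,487))])
print(tt)
for i in range(4):
  d=tt[(i+1)%4]-tt[i];print(np.linalg.norm(d),np.degrees(np.arctan2(d[1],d[0])))
from scipy.spatial.transform import Rotation as R
print(R.from_quat([ -0.27121396 , 0.65373524, -0.65245819,0.2708718]).as_matrix())
E
```

```text
tall [0.4403 0.335  0.12  ] [0.4421 0.3292 0.12  ]
mid [0.5007 0.2955 0.07  ] [0.5033 0.2887 0.07  ]
low [0.5644 0.2528 0.05  ] [0.5669 0.245  0.05  ]
[[0.4292 0.3798 0.012 ]
 [0.6018 0.2606 0.012 ]
 [0.6659 0.3624 0.012 ]
 [0.4926 0.478  0.012 ]] 
 [[0.4306 0.3698 0.012 ]
 [0.6038 0.2548 0.012 ]
 [0.6695 0.3525 0.012 ]
 [0.4968 0.4683 0.012 ]]
[np.float64(0.20977565210708066), np.float64(0.12035198636909433), np.float64(0.20833241737721453), np.float64(0.11685940766169034)] 145.36322719440898 57.15245092014012 57.80158648411437
[np.float64(0.20784788315843836), np.float64(0.11779932383573535), np.float64(0.20789257362931754), np.float64(0.11871070021782948)] 146.39811049659596 56.10521844596249 56.08218751708351
[[0.4734 0.3348 0.12  ]
 [0.4473 0.2979 0.12  ]
 [0.411  0.3244 0.12  ]
 [0.4364 0.3609 0.12  ]]
0.04517221626595677 -125.2787018732401
0.04503154748061396 143.90162674758415
0.04443253518755071 55.04455206219797
0.0452777218119184 -35.156979465747696
[[-0.7061 -0.0011  0.7081]
 [-0.7081  0.0015 -0.7061]
 [-0.0002 -1.     -0.0019]]
```

```bash
python3 - <<'E'
from h import *
import cv2
np.set_printoptions(precision=4,suppress=True)
def P(n): c=C[n]; return c['mtx']@np.c_[c['R'],c['t']]
def tri(s,t):
    X=cv2.triangulatePoints(P('side'),P('top'),np.float64(s).reshape(2,1),np.float64(t).reshape(2,1));X=(X[:3]/X[3]).ravel()
    print(X,proj('side',X)-s,proj('top',X)-t)
tri((347,98),(533,262)); tri((310,168.7),(301.2,223.9)); tri((282.8,176.5),(327,185.8)); tri((258,171.3),(353.6,147.9))
for z in(.1,.2,.3): print(z,ray('top',533,262,z),ray('top',525,210,z))
E
python3 -c "
import cv2;a=cv2.imread('pics/side0.png')[40:200,280:440];cv2.imwrite('pics/sc2.png',cv2.resize(a,None,fx=3.5,fy=3.5))"
```

```text
[0.3881 0.0005 0.1301] [-2.4581 -0.1228] [0.0131 2.7895]
[0.4417 0.3291 0.1162] [-0.4599 -0.0349] [0.0213 0.3919]
[0.503  0.2882 0.0653] [-0.5098 -0.0553] [0.0386 0.4407]
[0.5673 0.2443 0.0445] [-0.3528 -0.0489] [0.0378 0.3144]
0.1 [ 0.3908 -0.0134  0.1   ] [ 0.4675 -0.0033  0.1   ]
0.2 [0.395  0.0328 0.2   ] [0.4618 0.0416 0.2   ]
0.3 [0.3992 0.0789 0.3   ] [0.4561 0.0864 0.3   ]
```

View pics/sc2.png

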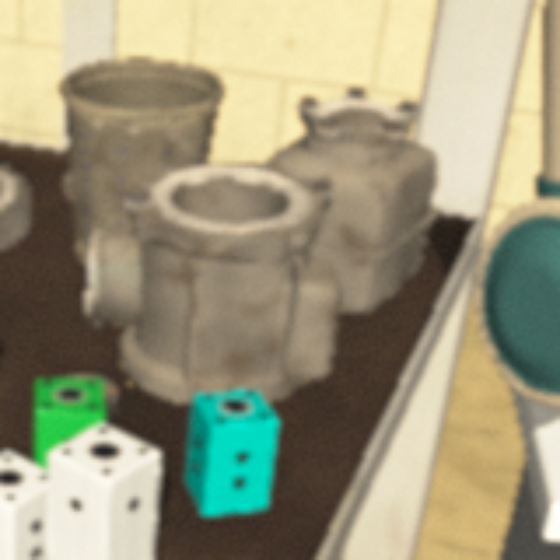

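```bash
python3 -m jog '[220,-24,-2.5,-24,0,-0.7,0, 220,-48.2,-2.5,-48.4,0,-1.36,0, 220,-48.2,-2.5,-48.4,0,-1.36,0, 220,-48.2,-2.5,-48.4,0,-1.36,0, 220,-48.2,-2.5,-48.4,0,-1.36,0, 220,-48.2,-2.5,-48.4,0,-1.36,0, 220,-48.2,-2.5,-48.4,0,-1.36,0, 220,-48.2,-2.5,-48.4,0,-1.36,0, 220,-48.2,-2.5,-48.4,0,-1.36,0, 220,-48.2,-2.5,-48.4,0,-1.36,0, 220,-48.2,-2.5,-48.4,0,-1.36,0, 220,-48.2,-2.5,-48.4,0,-1.36,0]' 40
```

```text
clock: 1.6
position: [0.4042, 0.2807, 0.2558]
ee_rot: [0.334, -0.334, 0.624, -0.623]
contact_force: [-0.4, -0.7, -0.3]
width: 0.0123
```

```bash
python3 - <<'E'
from rig import *
import cv2,numpy as np
s=get_state();d=get_image('wrist');cv2.imwrite('pics/w1.png',d['color'])
np.savez('wrist.npz',mtx=d['mtx'],tfc=d['tool_from_camera'],p=s['position'],q=s['ee_rot']);print(d['mtx'],d['tool_from_camera'],s['position'])
E
```

```text
[[325.1922621    0.         279.17857096]
 [  0.         325.1922621  211.52681509]
 [  0.           0.           1.        ]] [[-4.33670157e-04  9.59464689e-01  2.81828534e-01 -7.25551393e-02]
 [ 6.76834124e-05 -2.81828532e-01  9.59464785e-01 -1.42610574e-01]
 [ 9.99999904e-01  4.35166361e-04  5.72807794e-05  5.66924938e-05]
 [ 0.00000000e+00  0.00000000e+00  0.00000000e+00  1.00000000e+00]] [0.40418767 0.28067637 0.25575136]
```

View pics/w1.png

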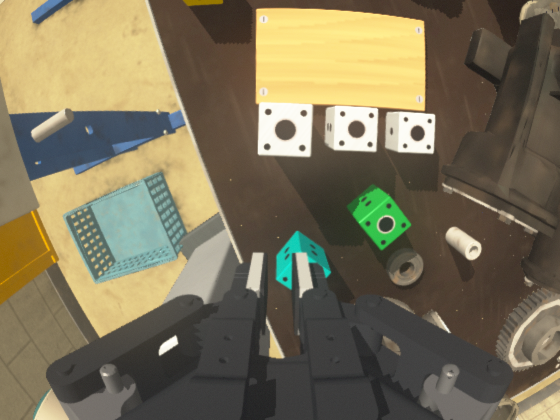

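The wrist view shows the tall block's top with its hole at (286,130), the mid block at (357,129), the low one at (417,133) and the board beyond them. The fingers straddle column 280.

```bash
cat >> h.py <<'E'
import cv2
from scipy.spatial.transform import Rotation as Rot
def wray(u,v,z,f='wrist.npz'):
    w=np.load(f);K=w['mtx']
    x=(np.array([u,v])-K[:2,2])/K[0,0];r=np.linalg.norm(x)
    d=np.r_[x/r*np.sin(r),np.cos(r)]
    q=w['q'];Rw=Rot.from_quat([q[1],q[2],q[3],q[0]]).as_matrix()
    T=w['tfc'];o=w['p']+Rw@T[:3,3];d=Rw@T[:3,:3]@d
    return o+d*(z-o[2])/d[2]
E
python3 - <<'E'
from h import *
np.set_printoptions(precision=4,suppress=True)
az=lambda d:np.degrees(np.arctan2(d[1],d[0]))
w=np.load('wrist.npz');q=w['q'];Rw=Rot.from_quat([q[1],q[2],q[3],q[0]]).as_matrix();print(Rw)
for n,u,v,z in(('tall',286,130,.12),('mid',357,129.5,.07),('low',417.5,133,.05),('b',256,103,.012),('b2',424,109,.012),('b3',257,9,.012),('tall c',258,103.5,.12),('c2',312,104,.12),('c3',311,156,.12),('c4',258,156,.12)):
    X=wray(u,v,z);print(n,X,'tool',Rw.T@(X-w['p']))
a=wray(258,156,.12);b=wray(311,156,.12);print(az(b-a),az(wray(424,109,.012)-wray(256,103,.012)))
img=cv2.imread('pics/w1.png')[60:180,230:450];cv2.imwrite('pics/wc.png',cv2.resize(img,None,fx=3.6,fy=3.6,interpolation=cv2.INTER_CUBIC))
E
```

```text
[[-0.5548 -0.0006  0.832 ]
 [-0.832   0.001  -0.5548]
 [-0.0005 -1.     -0.0011]]
tall [0.4438 0.3298 0.12  ] tool [-0.0628  0.1358  0.0058]
mid [0.5051 0.2895 0.07  ] tool [-0.0632  0.1857  0.0793]
low [0.5686 0.2464 0.05  ] tool [-0.0626  0.2056  0.156 ]
b [0.4322 0.3719 0.012 ] tool [-0.0913  0.2438 -0.0271]
b2 [0.6059 0.2576 0.012 ] tool [-0.0926  0.2436  0.1808]
b3 [0.4978 0.4689 0.012 ] tool [-0.2084  0.2439 -0.0262]
tall c [0.4368 0.3619 0.12  ] tool [-0.0856  0.1358 -0.0178]
c2 [0.4746 0.3365 0.12  ] tool [-0.0854  0.1358  0.0277]
c3 [0.4494 0.2994 0.12  ] tool [-0.0406  0.1357  0.0274]
c4 [0.4115 0.3245 0.12  ] tool [-0.0405  0.1358 -0.0181]
-33.559380932327606 -33.34636249983801
```

View pics/wc.png

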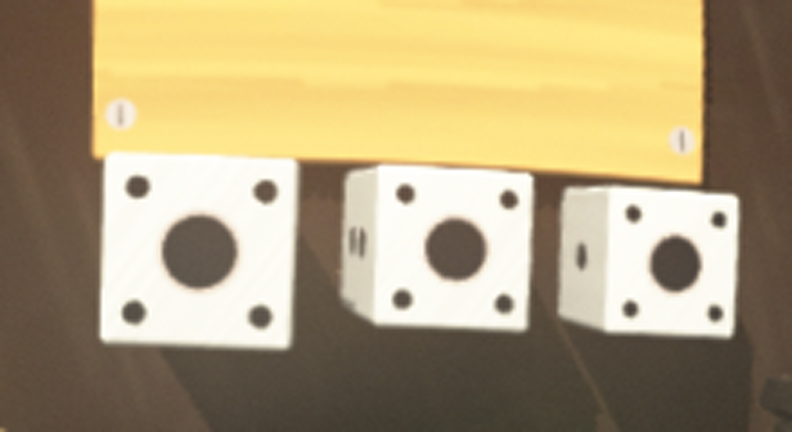

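```bash
python3 -m jog '[220,0,5.5,0.5,0,0,0, 220,0,11,0.5,0,0,0, 220,0,15.6,0.5,0,0,0, 220,0,15.6,0.5,0,0,0, 220,-1.2,15.6,0.5,0,0,0, 220,-2.2,15.6,0.5,0,0,0, 220,-2.7,15.6,0.5,0,0,0, 220,-3.1,15.6,0.5,0,0,0, 220,-3.4,15.6,0.5,0,0,0]'; python3 - <<'E'
from rig import *
import cv2
cv2.imwrite('pics/s2.png',cv2.resize(get_image('side')['color'][100:280,180:400],None,fx=3,fy=3))
E
```

```text
clock: 2.78
position: [0.4276, 0.3022, 0.1004]
ee_rot: [-0.332, 0.332, -0.624, 0.625]
contact_force: [-0.6, -1.6, 1.9]
width: 0.0121
```

View pics/s2.png

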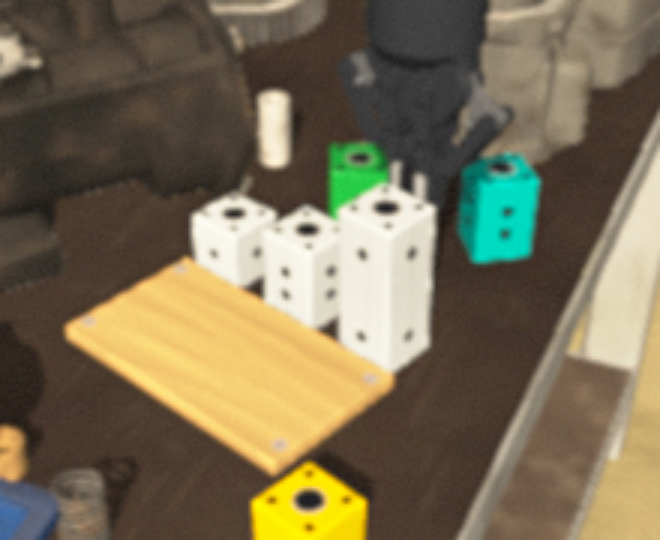

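The fingers are at the tall block's back face near its top, with all three blocks still upright. Now I'll push slowly.

```bash
python3 -m jog '[220,-0.3,0,0,0,0,0, 220,-0.6,0,0,0,0,0, 220,-0.9,0,0,0,0,0, 220,-1.2,0,0,0,0,0, 220,-1.5,0,0,0,0,0, 220,-1.8,0,0,0,0,0, 220,-2.1,0,0,0,0,0, 220,-2.4,0,0,0,0,0, 220,-2.4,0,0,0,0,0]'; python3 - <<'E'
from rig import *
import cv2,numpy as np
a=cv2.resize(get_image('side')['color'][130:270,190:360],None,fx=3,fy=3)
b=cv2.resize(get_image('top')['color'][80:260,200:400],None,fx=2.33,fy=2.33)[:420]
a=a[:420];h=min(len(a),len(b));cv2.imwrite('pics/s3.png',np.hstack([a[:h,:],b[:h,:290]]))
E
```

```text
clock: 3.95
position: [0.4417, 0.3226, 0.1002]
ee_rot: [0.332, -0.332, 0.624, -0.624]
contact_force: [-0.3, -0.2, -0.4]
width: 0.0114
```

View pics/s3.png

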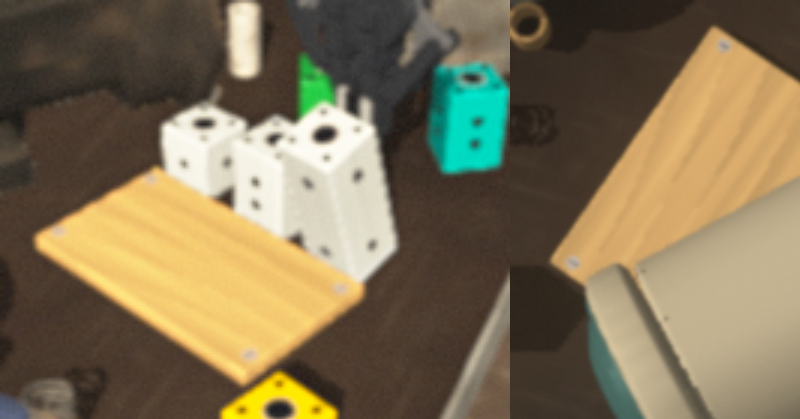

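The block is tilted roughly 15° and square to the edge, and the neighbours haven't moved. I'll keep going gently past the balance point.

```bash
python3 -m jog '[220,-0.3,0,0,0,0,0, 220,-0.5,0,0,0,0,0, 220,-0.7,0,0,0,0,0, 220,-0.9,0,0,0,0,0, 220,-1.1,0,0,0,0,0, 220,-1.3,0,0,0,0,0, 220,-1.5,0,0,0,0,0, 220,-1.7,0,0,0,0,0, 220,-1.9,0,0,0,0,0, 220,-2.1,0,0,0,0,0, 220,-2.3,0,0,0,0,0, 220,-2.5,0,0,0,0,0]'; python3 - <<'E'
from rig import *
import cv2,numpy as np
cv2.imwrite('pics/s4.png',cv2.resize(get_image('side')['color'][130:270,190:360],None,fx=4,fy=4))
E
```

```text
clock: 5.55
position: [0.4555, 0.3431, 0.1003]
ee_rot: [-0.332, 0.332, -0.624, 0.624]
contact_force: [-0.2, 0.1, 0.1]
width: 0.0118
```

View pics/s4.png

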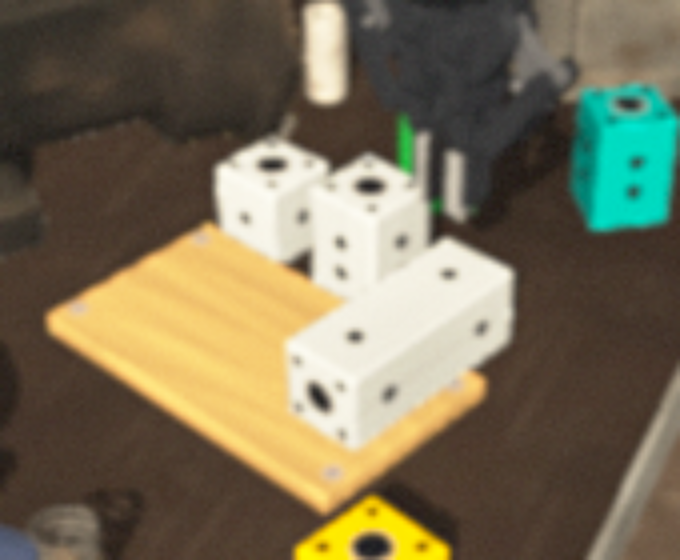

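The block lies flat on the board and the neighbours stand. I'll lift clear and measure the overhang and yaw.

```bash
python3 -m jog '[220,1,-5,0,0,0,0, 220,4,-10,0,0,0,0, 220,8,-15,0,0,0,0, 220,10,-16,0,0,0,0, 220,10,-16,0,0,0,0, 220,10,-16,0,0,0,0]'; python3 - <<'E'
from rig import *
import cv2,numpy as np
s=get_state();d=get_image('wrist')
np.savez('wrist.npz',mtx=d['mtx'],tfc=d['tool_from_camera'],p=s['position'],q=s['ee_rot'])
cv2.imwrite('pics/w5.png',d['color']);cv2.imwrite('pics/w5c.png',cv2.resize(d['color'][0:180,200:450],None,fx=3.2,fy=3.2,interpolation=cv2.INTER_CUBIC))
cv2.imwrite('pics/s5.png',get_image('side')['color'])
E
```

```text
clock: 6.35
position: [0.3993, 0.2604, 0.2587]
ee_rot: [0.331, -0.332, 0.625, -0.624]
contact_force: [0.8, -0.2, 0.3]
width: 0.0115
```

View pics/w5c.png

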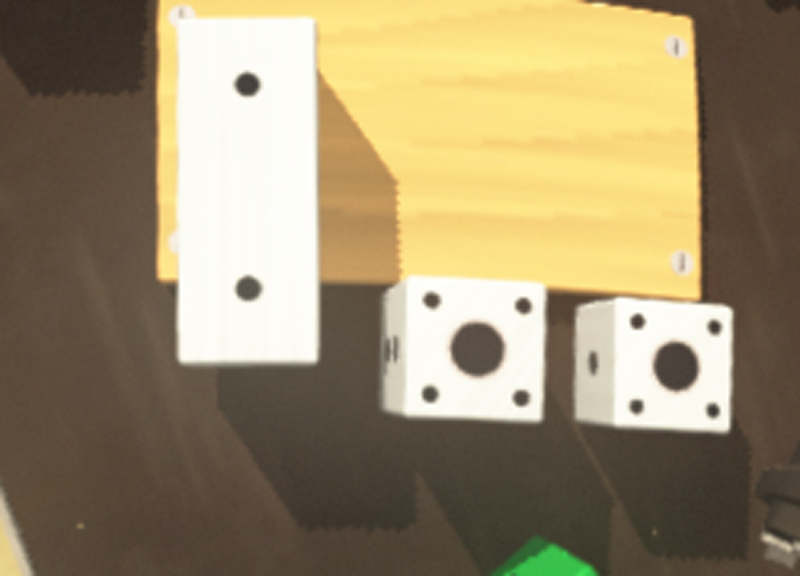

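```bash
python3 - <<'E'
from h import *
np.set_printoptions(precision=4,suppress=True)
W=lambda x,y,z:wray(200+x/3.2,y/3.2,z)
a,b=W(158,281,.012),W(698,299,.012);ey=(a-b)/np.linalg.norm(a-b);ex=np.array([ey[1],-ey[0],0])
print('w edge len',np.linalg.norm(a-b))
P=[W(*p,.058) for p in((177,16),(316,18),(319,362),(178,364))]
for p in P: print('x from edge',ex@(p-a),'y',ey@(p-b))
for d in(P[0]-P[3],P[1]-P[2]):print('len',np.linalg.norm(d),'yaw',np.degrees(np.arctan2(ey@d,ex@d)))
for n,p,z in(('mid',(477,349),.07),('low',(676,366),.05)):print(n,W(*p,z))
i=cv2.imread('pics/s5.png')[130:270,190:360];cv2.imwrite('pics/s5c.png',cv2.resize(i,None,fx=4.6,fy=4.2 if 0 else 4.28))
E
```

```text
w edge len 0.20836231357672155
x from edge 0.08799720931763902 y 0.19752519865713744
x from edge 0.08668769392981987 y 0.15190999567452518
x from edge -0.031892414246776676 y 0.15216112091204903
x from edge -0.03210170345890807 y 0.19804626822158994
len 0.12010004314570276 yaw -0.248585926853554
len 0.11858037408887805 yaw -0.12133902515548592
mid [0.5049 0.29   0.07  ]
low [0.5685 0.2462 0.05  ]
```

View pics/s5c.png

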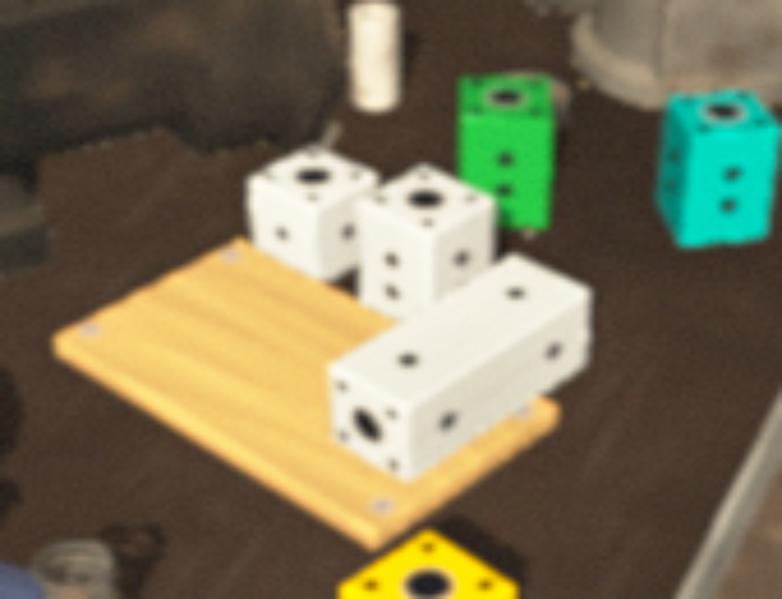

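```bash
python3 - <<'E'
from rig import get_image
from h import *
d=get_image('top');cv2.imwrite('pics/t6.png',cv2.resize(d['color'][80:260,200:400],None,fx=3.3,fy=3.3))
S=lambda x,y,z:ray('side',190+x/4.6,130+y/4.28,z)
a,b=S(558,410,.012),S(240,238,.012);ey=(a-b)/np.linalg.norm(a-b);ex=np.array([ey[1],-ey[0],0])
print(np.linalg.norm(a-b))
for p in((515,254),(592,291),(329,368),(408,415)):X=S(*p,.058);print(ex@(X-a),ey@(X-b))
E
```

```text
0.21039959569331632
-0.03381154901797369 0.15325566545368938
-0.03428996364647721 0.19828161216662638
0.08667245256275809 0.15596362239046452
0.08746455658608146 0.2027045305302994
```

View pics/t6.png

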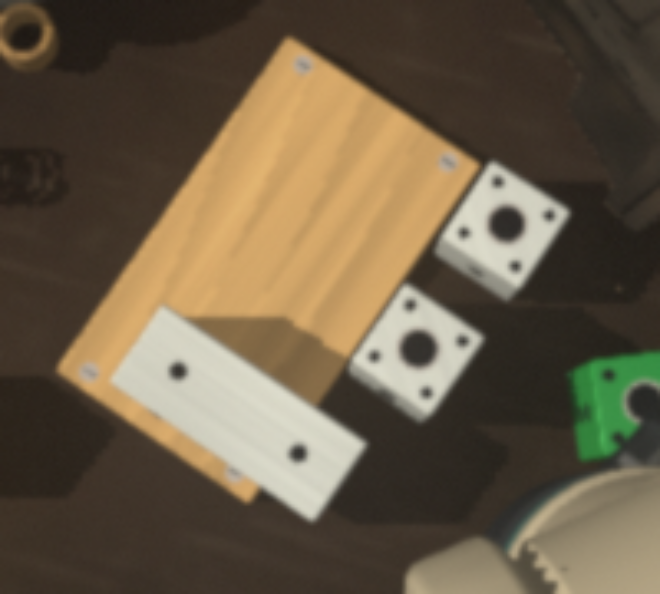

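```bash
python3 - <<'E'
from rig import *
from h import *
T=lambda x,y,z:ray('top',200+x/3.3,80+y/3.3,z)
a,b=T(249,502,.012),T(479,165,.012);ey=(a-b)/np.linalg.norm(a-b);ex=np.array([ey[1],-ey[0],0])
for p in((367,443),(315,522),(162,306),(110,380)):X=T(*p,.058);print(ex@(X-a),ey@(X-b))
print(get_state()['clock'],get_state()['contact_force'])
sign_off()
E
```

```text
-0.03206401920401589 0.15234778934519935
-0.032734157590430954 0.19749684355462396
0.0864937851520758 0.15327729577510035
0.08686179412055098 0.1968047774799855
6.5 [-0.46603883 -0.40536057 -0.27539316]
the job is handed in; nothing more can be done
```

I tipped the tallest white block onto the board by pushing its top slowly with the nearly closed fingers. I then backed the arm clear and handed the job in at about 6.5 s of the 29 s allowed.

- **Overhang:** the block lies flat on the board with its foot end 32–34 mm over the near edge, measured in all three cameras. The allowed range is 12–40 mm.
- **Squareness:** the wrist camera puts it within about 0.3° of square to the edge. The top view agrees to about 1°. The side view read about 2° of yaw, which I take as pixel-reading error.
- **Short blocks:** both shorter blocks still stand at their original positions, within about 1 mm.
- **Disagreements:** before the move, the side and top cameras differed by 6–10 mm in world y. The wrist camera agreed with the top view for the tall block, so I set the push from the wrist camera's measurements.

The block tipped past balance and fell the last part of the way onto the board. Force readings at the end of each move stayed under 3 N, and I left the overhang as it landed.

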